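# Pack away the grout kit: nest the mixing tubs and clip the brush in its tray

## Task

Pack the grout kit into its galvanised tray: stand the largest dark grey mixing tub upright on the tray's open floor beside the clips, drop the medium tub fully home inside it and then the small tub inside the medium one, turning the tubs so that their lug handles fan out and none stands behind another. Snap the yellow brush's handle fully down into the tray's two spring clips, either way round, with the handle reaching through both. Leave the pump bottle, the mug and the bin where they stand.

Things in the scene. Friction and masses are not known exactly. Their poses are not given: they have to be found in the camera images.
- tub_large_mid (a point): Largest of 3 alike round tapered grey tubs, upright. Point on its axis, 36 mm above the underside, z up. Outside dia 128 mm at the rim (72 mm high), 94 at the foot; wall 3.5, floor 4; 150 g. Two upright lugs on the rim at +x and -x: flat grip bar centred 65 mm off the axis and 64 mm above the point, 9 mm thick along x, 38 wide along y, 20 tall, on two thin legs with an 18 mm slot between.
- tub_medium_mid (a point): Medium tub. Point on its axis, 33 mm above the underside. Outside dia 108 mm at the rim (66 mm high), 77 at the foot; wall 3.5, floor 4; 110 g. Same lug bars at +x and -x, 55 mm off the axis, 61 mm above the point. Home in the large tub: some 5 mm play all round, point 1 mm above the large one's. Beside another tub's lug there is no room for a finger; 60 degrees apart is well clear.
- tub_small_mid (a point): Small tub. Point on its axis, 30 mm above the underside. Outside dia 88 mm at the rim (60 mm high), 60 at the foot; wall 3.5, floor 4; 80 g. Same lug bars at +x and -x, 45 mm off the axis, 58 mm above the point. Home in the medium tub: some 5 mm play all round, point 1 mm above the medium one's.
- tray_bay (a point): Centre of the open floor of the galvanised kit tray, on its floor, 3 mm above the shelf. The tray is fixed; it reaches 80 mm to -x, 200 mm to +x and 115 mm to each side in y, with a lip 12 mm above the shelf. The line of the two clips runs along y, 150 mm to +x of this point.
- clip_seat (a point): Midway between the tray's 2 clips, on the axis of a fully home handle, 34 mm above the shelf. y: handle axis, z up. Clips at 38 mm to each side along y, 14 mm wide, open upward: two sprung steel jaws (tops 20 mm above the point, mouth 31 mm, throat 16 mm wide 10 mm above) over a saddle 11 mm below. Pushed straight down, about 10 N in all, the handle spreads them and they close over it.
- brush_grip (a point): Yellow grout brush lying on its bristles and end knob. Point at the middle of its round handle, on the axis, 17 mm above the shelf. Handle 22 mm thick, plain for 62 mm to each side along x; 34 mm thick end knob from -62 to -80 mm; 18 mm wide head from +68 to +122 mm, its bristles reaching down to the shelf. 90 g, balanced about 12 mm to +x of the point.
- bottle: Bystander: white pump bottle, button locked down, 72 mm diameter, 174 mm tall, beyond the tray; origin at the centre of its underside.
- mug: Bystander: white ceramic mug, 84 mm diameter, with plastic scrapers up to 155 mm, beyond the tray; origin at the centre of its underside.
- bin: Bystander: beige plastic bin with a hinged flap, 220 x 240 mm, 180 mm tall, far left; origin at the centre of its underside.
Things that resemble listed ones, but are neither listed nor needed, are in the scene too. What is shaped like the part that bears tub_small_mid but purple is not meant.

How it is judged:
By the outcome, as a careful person would: the job done as asked, in the order asked, and still so for the second after the job is handed in, with the robot touching nothing.
It also fails if it takes over 72 s, if anything falls off the work surface, if the arm or the gripper's body presses on something with over 40 N, if the wrist force passes 120 N, or if a joint passes its speed limit or range.

## Robot

A 6-joint arm with a two-finger parallel gripper is mounted at the origin on the work surface. World frame = base frame: x ahead of the robot, y to its left, z up, the work surface at z = 0. Lengths are in mm, angles in rad, forces in N, time in s.
With the tool pointing down it reaches from about 400 to 925 mm from the base axis. Payload 12.5 kg.
Tool frame: the origin (TCP) lies midway between the tips of the shut fingers; the grasp point (between the pads) lies 19 mm behind it (env.grip_depth is the distance from the TCP to the grasp point, in mm); z points along the fingers, y is the line along which they close (so a half turn about z gives the same grasp; the last joint's range is limited). The gripper opens to 95 mm and grips with 3 to 60 N. Pads are 20 mm wide; open, the fingers measure 119 mm over their backs; the gripper's body (75 mm by 180 mm) begins 59 mm behind the grasp point.
Start: joints at [-1.322, 0.491, 1.559, -0, 1.092, -0.106], TCP at [217.15, -586.082, 214.661] pointing down, gripper open.
Joint ranges: [-3.1, 3.1], [-0.84, 2.19], [0.05, 2.79], [-1.13, 4.28], [0.06, 2.93], [-2.69, 2.69]. Speed limits (rad/s): [2.22, 2.22, 2.79, 3.14, 3.14, 3.14].

## Interface

Orientations are given as [roll, pitch, yaw] about the fixed x, y, z axes, in that order (R = Rz(yaw) Ry(pitch) Rx(roll)).
In Python, from cell import monitor, viewer, order, env gives the robot as it stands.
- The arm moves only by the tool move_arm, never from a script. Its argument "moves" is one flat list of numbers, 4 for each row, row after row: the shift along the tool's x, y, z normalised to -1 to 1, where 1 is 0.15 m, then the turn about the tool's z normalised to -1 to 1, where 1 is pi/2 rad. A call has 1 to 10 rows; each row shifts and turns the commanded pose from where the row before left it, along the tool's axes as they then stand; what a row does not reach is not made up. A row lasts 1/8 s, in which the tool goes at most 62.5 mm and 10.7 degrees, less where a joint would pass 70% of its speed; a pose out of reach is approached as far as the arm can. A call with a number of a shift or a turn outside -1 to 1 is refused whole. A call with a gripper value outside its range is refused whole. "claw" is the finger opening in mm, from 0 to 95.1, set as the call begins (left out, the last holds). The fingers move at their own pace and stop on an object; the grip force is fixed at half the most. Time passes only in rows, so rows that do not move let the fingers close. It gives the time, the measured TCP pose, the force, the opening and the grip force at its end, in the units of the state.
- monitor.state(): the state, without advancing time (a new reading comes with each control period).
- viewer.read_camera(name): name is "scene" or "top" or "wrist"; returns the picture (420x560x3 uint8, red, green, blue); there is no depth.
- viewer.camera_info(name): a dict with "K" (3x3 intrinsics, pixels), "dist_coeffs" ([k1, k2, p1, p2, k3] as OpenCV has them; the pictures are not rectified), "camera_from_world" (4x4, takes a point from world to camera coordinates). Camera axes: x right, y down, z forward; pixel columns grow to the right and rows downward; lengths in mm; the calibration is good to about 2 mm. A picture is of the moment at which its call begins: read the wrist's pose just before it. camera_info takes no time and is no camera call; for the wrist camera it gives the pose at the moment of the call.
- order.job_done(): hands the job in; it is judged then, once.
The state is a dict: "t": time; "joints": joint angles; "qvel": joint speeds; "tau": joint torques, N m; "eef_pos": TCP position; "tcp_rot": TCP orientation; "ft_force": force on the tool from outside, world axes, zero at the start; "moment": the same for the moment, N m; "opening": opening from 0.0 (shut) to 1.0 (fully open); "grip_force": force on a finger pad.
Only numpy, scipy, OpenCV 4.12 (cv2) and the standard library are available. Lean on these libraries where they do the work, as an engineer would, in place of code of your own. Each camera call takes 0.05 s, during which the arm holds its last target. There are 200 camera calls.

## Working session

There is one attempt and no reset: what is moved stays moved. The work goes in short steps, Python scripts to look and compute and a tool call to move; the robot and the scene stay as the last step left them, time stands still between calls to the robot, and variables do not carry over. Pictures are saved under pics/ and viewed, at most 10 in all, crops included, and the job is handed in when it is done.

Besides the shell and the picture viewer there is one more tool, called after "Request:" by a JSON object that holds its "api" and its "payload". move_arm: Moves the arm, as the interface text tells. Scaled input: -1 to 1 covers 0.15 m each way for a shift and pi/2 rad each way for a turn. Its arguments: {"type":"object","properties":{"moves":{"type":"array"},"claw":{"type":"number"}},"required":["moves"]}

```bash
ls; mkdir -p pics; python3 - <<'E'
from cell import monitor, viewer, order, env
import cv2, numpy as np
s=monitor.state(); print(s)
a=[]
for n in ("scene","top"):
    im=viewer.read_camera(n); cv2.imwrite(f"pics/{n}0.png",cv2.cvtColor(im,cv2.COLOR_RGB2BGR))
    i=viewer.camera_info(n); print(n,np.round(i["K"],1).tolist(),i["dist_coeffs"],np.round(i["camera_from_world"],3).tolist())
E
```

```text
pics
{'t': 0.0, 'joints': array([-1.32155400e+00,  4.91511075e-01,  1.55945290e+00,  1.37616221e-05,
        1.09170855e+00, -1.05615031e-01]), 'qvel': array([ 9.87613118e-05, -1.00997151e-03,  1.44286000e-03,  5.88683626e-04,
       -3.50608705e-04,  5.68099482e-05]), 'tau': array([-2.21172428e-03, -6.12647724e+01, -2.58183932e+01,  6.91267918e-02,
        4.81956953e-02, -8.58662747e-05]), 'eef_pos': array([ 217.11436037, -585.81201868,  214.09068704]), 'tcp_rot': array([-3.14052009e+00, -1.25975452e-04,  3.54850945e-01]), 'ft_force': array([ 0.64777515, -0.7312157 , -0.0608367 ]), 'moment': array([ 0.04198042,  0.00990082, -0.03955547]), 'grip_force': 0.0, 'opening': 1.000508689668988}
scene [[465.0, 0.0, 275.9], [0.0, 465.0, 204.4], [0.0, 0.0, 1.0]] [-0.16383501  0.          0.          0.          0.        ] [[0.002, 1.0, 0.014, -84.404], [0.701, 0.008, -0.713, -341.432], [-0.714, 0.012, -0.701, 1877.608], [0.0, 0.0, 0.0, 1.0]]
top [[486.9, 0.0, 262.8], [0.0, 486.9, 213.4], [0.0, 0.0, 1.0]] [-0.07399869  0.          0.          0.          0.        ] [[-0.001, -1.0, 0.0, 101.95], [-0.994, 0.001, -0.11, 597.169], [0.11, -0.0, -0.994, 1612.197], [0.0, 0.0, 0.0, 1.0]]
```

View pics/scene0.png

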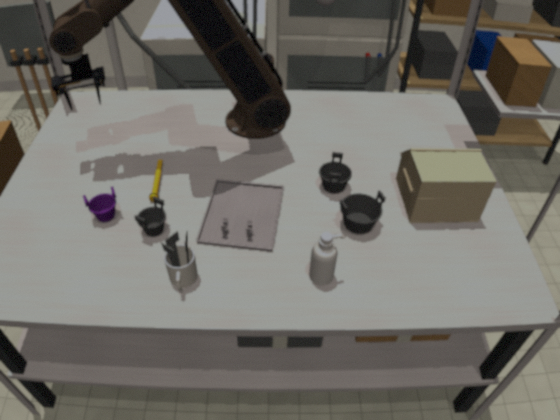

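View pics/top0.png

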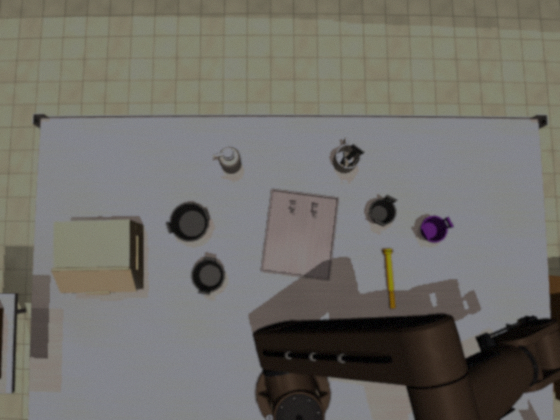

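The scene shows the large tub (top view px 190,222), medium (208,275), small (381,211), purple decoy (433,228), brush (390,278; knob at 388,250), and tray (300,235) with clips at (292,206) and (314,208).

```bash
cat > h.py <<'E'
from cell import monitor, viewer, order, env
import cv2, numpy as np
from scipy.spatial.transform import Rotation as R
np.set_printoptions(precision=3,suppress=True)
class Cam:
    def __init__(s,n):
        i=viewer.camera_info(n); s.K=np.array(i["K"]); s.d=np.array(i["dist_coeffs"]); s.T=np.array(i["camera_from_world"])
        s.im=cv2.cvtColor(viewer.read_camera(n),cv2.COLOR_RGB2BGR); s.C=-s.T[:3,:3].T@s.T[:3,3]
    def plane(s,px,z):
        p=cv2.undistortPoints(np.float64(px).reshape(-1,1,2),s.K,s.d).reshape(-1,2)
        r=np.c_[p,np.ones(len(p))]@s.T[:3,:3]
        return (s.C+r*((z-s.C[2])/r[:,2])[:,None])[:,:2]
    def proj(s,P):
        return cv2.projectPoints(np.float64(P).reshape(-1,1,3),cv2.Rodrigues(s.T[:3,:3])[0],s.T[:3,3],s.K,s.d)[0].reshape(-1,2)
def to_tool(v):  # world vector -> tool axes / 150
    return R.from_euler("xyz",monitor.state()["tcp_rot"]).inv().apply(v)/150
E
python3 - <<'E'
from h import *
c=Cam("top"); print("C",c.C)
g=cv2.cvtColor(c.im,cv2.COLOR_BGR2GRAY); hsv=cv2.cvtColor(c.im,cv2.COLOR_BGR2HSV)
for n,(u,v),z in (("L",(190,222),72),("M",(208,275),66),("S",(381,211),60)):
    m=np.zeros_like(g); m[v-28:v+28,u-28:u+28]=(g[v-28:v+28,u-28:u+28]<75)*255
    k=max(cv2.findContours(m,0,1)[0],key=cv2.contourArea)
    e=cv2.fitEllipse(k); rr=cv2.minEnclosingCircle(k); mo=cv2.moments(k)
    print(n,c.plane([e[0],(mo["m10"]/mo["m00"],mo["m01"]/mo["m00"])],z).tolist(),e,cv2.contourArea(k))
m=cv2.inRange(hsv,(20,120,80),(35,255,255)); m[:, :350]=0; m[:200]=0;m[330:]=0; m[:,430:]=0
k=max(cv2.findContours(m,0,1)[0],key=cv2.contourArea); r=cv2.minAreaRect(k); print("brush",r,c.plane(cv2.boxPoints(r),17))
w=Cam("wrist"); print(w.T, w.K, w.d, w.C, monitor.state()["eef_pos"])
cv2.imwrite("pics/z.png",np.hstack([cv2.resize(c.im[180:310,150:350],None,fx=4,fy=4,interpolation=cv2.INTER_CUBIC)]))
E
```

```text
C [ 416.585  101.605 1668.028]
L [[566.7829658800495, 346.0802891391128], [566.8164810201006, 345.8209434356772]] ((188.62255859375, 221.3568115234375), (37.0105094909668, 40.91900634765625), 65.91028594970703) 1176.5
M [[391.49232115869205, 282.1928881477105], [391.5750132687273, 282.1743130747574]] ((207.60890197753906, 274.858642578125), (31.070781707763672, 35.8387336730957), 11.199771881103516) 864.5
S [[603.2515505139153, -296.5388640976806], [603.2302865318971, -296.3777969312337]] ((381.96337890625, 210.6236114501953), (25.868471145629883, 30.150197982788086), 42.17072296142578) 599.5
brush ((389.186767578125, 277.98834228515625), (58.386077880859375, 7.235881805419922), 86.42366790771484) [[ 476.582 -309.823]
 [ 478.023 -334.676]
 [ 281.813 -342.236]
 [ 280.517 -317.634]]
[[   0.348   -0.938   -0.001 -624.277]
 [  -0.911   -0.338    0.236  -26.692]
 [  -0.221   -0.082   -0.972  387.911]
 [   0.       0.       0.       1.   ]] [[355.676   0.    281.27 ]
 [  0.    355.676 209.814]
 [  0.      0.      1.   ]] [-0.038  0.     0.     0.     0.   ] [ 278.531 -562.765  382.917] [ 217.104 -585.937  214.307]
```

View pics/z.png

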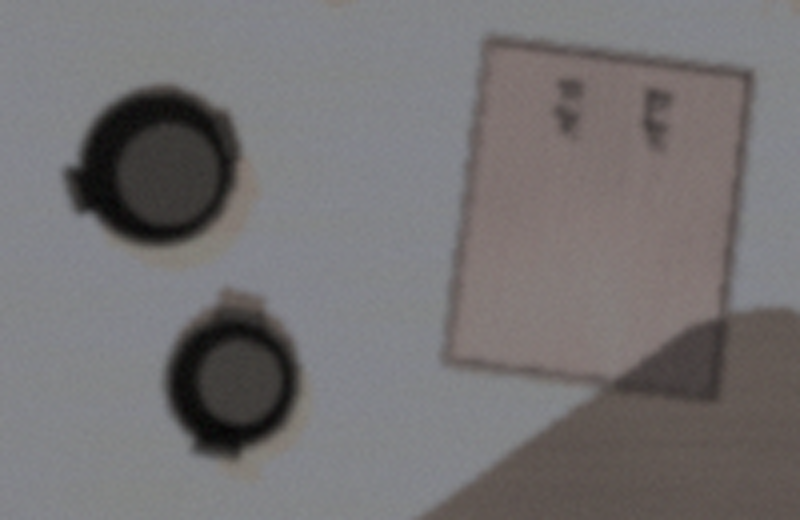

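Crop (x4, offset 150,180): the large tub's lugs are at crop (78,190) and (228,130), the medium's at (242,300) and (217,450). The tray corners are at (488,38), (752,72), (717,398) and (448,362), and the clips at (570,108) and (655,120). I'll move over the small tub and brush to look closer.

Request:
{"api": "move_arm", "payload": {"moves": [0.344,-0.153,-0.11,0,0.344,-0.153,-0.11,0,0.344,-0.153,-0.11,0,0.344,-0.153,-0.11,0,0.344,-0.153,-0.11,0,0.344,-0.153,-0.11,0,0.344,-0.153,-0.11,0,0,0,0,0,0,0,0,0]}}

```text
t: 1.32
eef_pos: [499.8, -309.9, 329.7]
tcp_rot: [-3.141, 0.001, 0.355]
ft_force: [-1.1, 0.7, 0.2]
opening: 1.001
grip_force: 0.0
```

```bash
python3 - <<'E'
from h import *
s=monitor.state(); print(s["t"],s["eef_pos"],s["tcp_rot"],s["joints"],env.grip_depth)
w=Cam("wrist"); cv2.imwrite("pics/w1.png",w.im); np.savez("pics/w1.npz",K=w.K,d=w.d,T=w.T)
t=Cam("top"); cv2.imwrite("pics/t1.png",t.im)
f=lambda L:[(150+a/4,180+b/4) for a,b in L]
print("Llug",t.plane(f([(78,190),(228,130)]),100)); print("Mlug",t.plane(f([(242,300),(217,450)]),94))
print("tray",t.plane(f([(488,38),(752,72),(717,398),(448,362)]),12)); print("clips",t.plane(f([(570,108),(655,120)]),45))
E
```

```text
1.325 [ 499.768 -309.916  329.735] [-3.141  0.001  0.355] [-0.667  0.345  1.486 -0.     1.311  0.548] 18.8
Llug [[544.196 403.659]
 [592.967 282.45 ]]
Mlug [[455.644 270.313]
 [335.669 289.31 ]]
tray [[ 682.306   69.704]
 [ 652.656 -157.316]
 [ 374.576 -122.989]
 [ 405.334  104.32 ]]
clips [[617.483   1.644]
 [607.277 -69.71 ]]
```

View pics/w1.png

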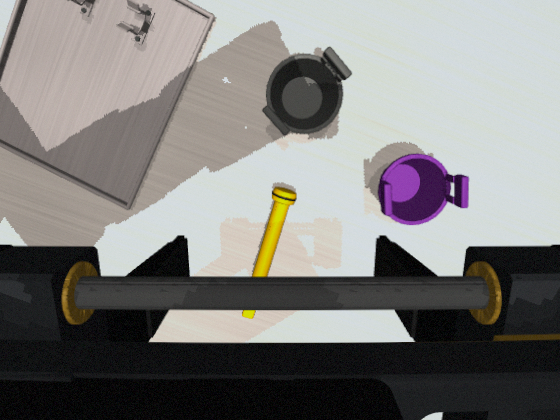

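Wrist view: small tub at (304,95) with lug bars at (338,63) and (276,120), purple decoy at (415,190), brush knob at (285,195) and its far end at (248,315).

```bash
cat >> h.py <<'E'
def load(tag):
    c=Cam.__new__(Cam); z=np.load(f"pics/{tag}.npz"); c.K,c.d,c.T=z["K"],z["d"],z["T"]; c.im=cv2.imread(f"pics/{tag}.png"); c.C=-c.T[:3,:3].T@c.T[:3,3]; return c
def snap(tag):
    c=Cam("wrist"); cv2.imwrite(f"pics/{tag}.png",c.im); np.savez(f"pics/{tag}.npz",K=c.K,d=c.d,T=c.T); return c
E
python3 - <<'E'
from h import *
w=load("w1")
hsv=cv2.cvtColor(w.im,cv2.COLOR_BGR2HSV)
m=cv2.inRange(hsv,(18,120,60),(38,255,255)); n,l,st,ce=cv2.connectedComponentsWithStats(m)
ks=[k for k in cv2.findContours(m,0,1)[0] if cv2.contourArea(k)>60]
for k in ks: print("yel",cv2.minAreaRect(k),cv2.contourArea(k)); print(w.plane(cv2.boxPoints(cv2.minAreaRect(k)),17))
L=w.plane([(338,63),(276,120)],88); print("lug",L,L.mean(0),np.linalg.norm(L[0]-L[1]),np.arctan2(*(L[0]-L[1])[::-1]))
g=cv2.cvtColor(w.im,cv2.COLOR_BGR2GRAY); sub=(g<90).astype(np.uint8)*255; x=np.zeros_like(sub); x[40:150,250:360]=sub[40:150,250:360]
x=cv2.morphologyEx(x,cv2.MORPH_OPEN,np.ones((25,25)))
k=max(cv2.findContours(x,0,1)[0],key=cv2.contourArea); e=cv2.fitEllipse(k); print("tub",e, w.plane([e[0]],60))
# clips/tray zoom
cv2.imwrite("pics/z2.png",cv2.resize(w.im[30:150,240:400],None,fx=5,fy=5,interpolation=cv2.INTER_CUBIC))
E
```

```text
yel ((526.5114135742188, 336.9997863769531), (4.975987911224365, 65.09683227539062), 88.69805145263672) 239.0
[[ 378.169 -707.58 ]
 [ 415.266 -806.784]
 [ 407.587 -811.865]
 [ 370.413 -712.169]]
yel ((248.5, 314.0), (8.0, 13.0), 90.0) 79.5
[[ 285.678 -326.019]
 [ 292.517 -344.31 ]
 [ 279.825 -348.749]
 [ 272.938 -330.341]]
yel ((484.4965515136719, 292.44140625), (61.89301300048828, 32.884334564208984), 86.633544921875) 1007.0
[[ 471.142 -608.621]
 [ 490.695 -653.577]
 [ 402.754 -709.592]
 [ 382.485 -662.152]]
yel ((77.81928253173828, 292.441650390625), (33.07870864868164, 62.228965759277344), 4.899093151092529) 1000.0
[[ 164.953  -67.696]
 [ 269.391  -55.138]
 [ 282.607 -102.443]
 [ 179.122 -117.414]]
yel ((274.0882263183594, 233.6470489501953), (23.283418655395508, 93.37621307373047), 14.03624439239502) 1371.5
[[ 342.651 -321.289]
 [ 480.026 -306.289]
 [ 483.456 -338.122]
 [ 345.754 -355.311]]
lug [[ 642.91  -322.023]
 [ 562.657 -279.769]] [ 602.783 -300.896] 90.69714533273489 -0.48463147842592286
tub ((299.9089050292969, 99.93121337890625), (64.88433837890625, 77.79551696777344), 114.68235778808594) [[ 594.351 -297.84 ]]
```

View pics/z2.png

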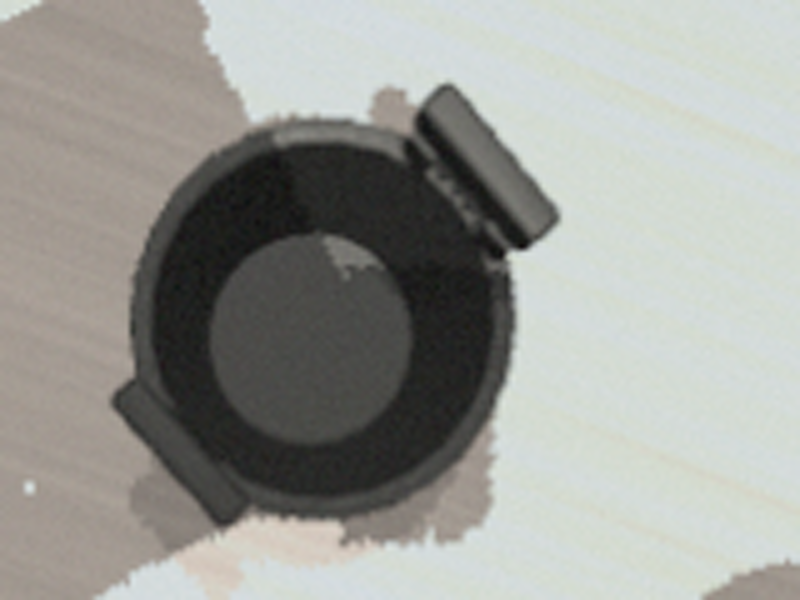

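The close crop confirms the small tub's lug bars at (337,63) and (276,120). That puts its centre at about (603,-301) and the lug axis at -28°. Next stop is above the tray, then the large tub.

Request:
{"api": "move_arm", "payload": {"moves": [0.13,-0.35,0,0,0.13,-0.35,0,0,0.13,-0.35,0,0,0.13,-0.35,0,0,0.13,-0.35,0,0,0,0,0,0]}}

```text
t: 2.17
eef_pos: [499.7, -28.1, 330.1]
tcp_rot: [-3.141, 0.0, 0.357]
ft_force: [0.1, -0.1, -0.6]
opening: 1.0
grip_force: 0.0
```

```bash
python3 - <<'E'
from h import *
s=monitor.state(); print(s["t"],s["eef_pos"],s["tcp_rot"])
w=snap("w2")
E
```

```text
2.175 [499.727 -28.076 330.107] [-3.141  0.     0.357]
```

Request:
{"api": "move_arm", "payload": {"moves": [0.1,-0.36,0,0,0.1,-0.36,0,0,0.1,-0.36,0,0,0.1,-0.36,0,0,0.1,-0.36,0,0,0.1,-0.36,0,0,0,0,0,0]}}

```text
t: 3.1
eef_pos: [472.6, 306.3, 329.3]
tcp_rot: [3.142, 0.001, 0.356]
ft_force: [0.5, 0.0, -0.5]
opening: 1.005
grip_force: 0.0
```

```bash
python3 - <<'E'
from h import *
s=monitor.state(); print(s["t"],s["eef_pos"],s["tcp_rot"])
w=snap("w3")
cv2.imwrite("pics/z3.png",np.vstack([cv2.resize(load("w2").im[0:210,100:560],None,fx=1.4,fy=1.4),cv2.resize(w.im[0:210,0:460],None,fx=1.4,fy=1.4)]))
E
```

```text
3.1 [472.56  306.336 329.258] [3.142 0.001 0.356]
```

View pics/z3.png

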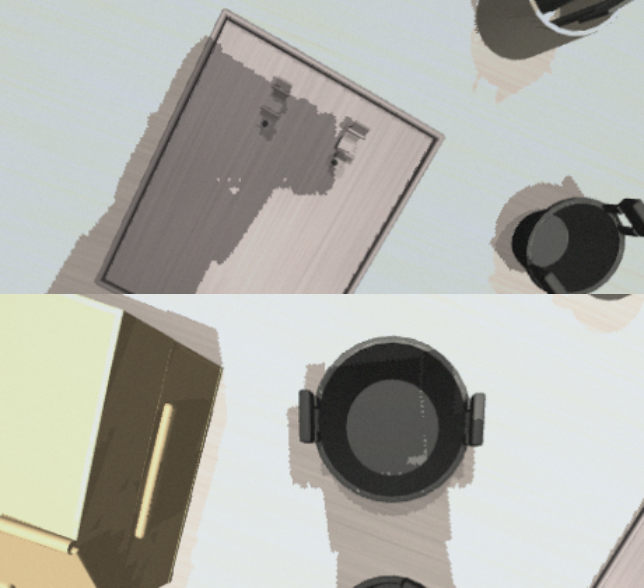

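Montage: the top half shows the tray with corners at crop (224,11) and (441,137) and the clips at about (273,107) and (346,148). The bottom half shows the large tub with lugs at (307,417) and (476,418), well aligned with the gripper's closing line.

```bash
python3 - <<'E'
from h import *
w=load("w2"); f=lambda L,o:[(o[0]+a/1.4,b/1.4) for a,b in L]
c=w.plane(f([(224,11),(441,137)],(100,0)),12); print("tray far corners",c,np.linalg.norm(c[0]-c[1]))
d=(c[0]-c[1])/np.linalg.norm(c[0]-c[1]); x=np.array([d[1],-d[0]]); print("trayx ang",np.degrees(np.arctan2(x[1],x[0])),"bay",c.mean(0)-200*x,"clip",c.mean(0)-50*x)
k=w.plane(f([(273,107),(346,148)],(100,0)),44); print("clips",k,k.mean(0),np.linalg.norm(k[0]-k[1]),np.degrees(np.arctan2(*(k[0]-k[1])[::-1])))
w=load("w3"); L=w.plane(f([(307,123),(476,124)],(0,0)),101); print("L",L,L.mean(0),np.linalg.norm(L[0]-L[1]),np.degrees(np.arctan2(*(L[1]-L[0])[::-1])))
t=L[1]; s=monitor.state()["eef_pos"]; print("delta tool to lug B",to_tool([t[0]-s[0],t[1]-s[1],0])*150)
E
```

```text
tray far corners [[ 684.701   69.848]
 [ 654.472 -158.271]] 230.11374564217343
trayx ang -7.548473830152685 bay [471.32  -17.939] clip [620.02  -37.643]
clips [[619.256  -0.766]
 [609.819 -73.284]] [614.537 -37.025] 73.13005857996454 82.58556539328582
L [[545.695 404.384]
 [589.867 283.563]] [567.781 343.973] 128.64244458603426 -69.91724516003221
delta tool to lug B [102.456  60.614  -0.089]
```

Request:
{"api": "move_arm", "payload": {"moves": [0.342,0.2,0,0,0.342,0.2,0,0,0,0,0.36,0,0,0,0.37,0,0,0,0.37,0,0,0,0.37,0,0,0,0.12,0,0,0,0.06,0,0,0,0,0], "claw": 40}}

```text
t: 4.28
eef_pos: [590.0, 284.2, 83.8]
tcp_rot: [3.141, -0.002, 0.354]
ft_force: [0.1, -0.0, -0.2]
opening: 0.42
grip_force: 0.0
```

Request:
{"api": "move_arm", "payload": {"moves": [0,0,0,0,0,0,0,0,0,0,0,0,0,0,0,0], "claw": 0}}

```text
t: 4.78
eef_pos: [589.4, 284.6, 83.1]
tcp_rot: [3.141, -0.001, 0.355]
ft_force: [-0.7, -0.8, 4.3]
opening: 0.101
grip_force: 33.6
```

Request:
{"api": "move_arm", "payload": {"moves": [0,0,-0.15,0,0,0,-0.25,0,-0.107,0.123,0,0,-0.2134,0.2465,0,0,-0.2134,0.2465,0,0,-0.2134,0.2465,0,0,-0.2134,0.2465,0,0,-0.2134,0.2465,0,0,-0.2134,0.2465,0,0,-0.2134,0.2465,0,0]}}

```text
t: 6.02
eef_pos: [459.6, -60.2, 142.7]
tcp_rot: [3.141, -0.0, 0.355]
ft_force: [-0.3, -0.5, -1.5]
opening: 0.098
grip_force: 32.6
```

Request:
{"api": "move_arm", "payload": {"moves": [-0.107,0.123,0,0,0,0,0,0.1,0,0,0,0.105,0,0,0,0.104,0,0,0,0,0,0,0,0]}}

```text
t: 6.78
eef_pos: [451.6, -81.7, 142.6]
tcp_rot: [3.142, 0.0, -0.127]
ft_force: [0.0, -0.4, -1.1]
opening: 0.099
grip_force: 31.2
```

```bash
python3 - <<'E'
from h import *
s=monitor.state(); print(s["t"],s["eef_pos"],s["tcp_rot"],s["opening"])
w=snap("w4"); sc=Cam("scene"); cv2.imwrite("pics/s4.png",sc.im)
c=sc.im[130:290,140:300]
cv2.imwrite("pics/z4.png",np.hstack([cv2.resize(w.im[0:300],(560,300)),cv2.resize(c,(240,300))]))
E
```

```text
6.775 [451.645 -81.711 142.599] [ 3.142  0.    -0.127] 0.09885306779959432
```

View pics/z4.png

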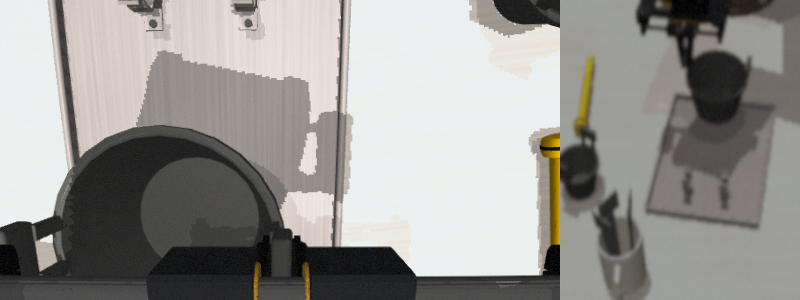

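The tub hangs level and upright over the tray, centred between its side edges (wrist px 75 to 345, tub at about 165). Lowering it and releasing.

Request:
{"api": "move_arm", "payload": {"moves": [0,0,0.15,0,0,0,0.12,0,0,0,0.06,0,0,0,0.03,0,0,0,0.012,0,0,0,0,0]}}

```text
t: 7.62
eef_pos: [451.9, -81.8, 87.2]
tcp_rot: [3.141, -0.001, -0.131]
ft_force: [-0.4, -0.9, 2.7]
opening: 0.098
grip_force: 31.8
```

Request:
{"api": "move_arm", "payload": {"moves": [0,0,0,0,0,0,0,0,0,0,0,0], "claw": 32}}

```text
t: 8.0
eef_pos: [451.7, -81.7, 86.9]
tcp_rot: [3.142, -0.0, -0.131]
ft_force: [1.2, -0.0, 0.4]
opening: 0.318
grip_force: 0.0
```

Request:
{"api": "move_arm", "payload": {"moves": [0,0,-0.2,0,0,0,-0.35,0,0,0,-0.35,0,0,0,-0.2,0,-0.097,-0.32,0,0,-0.097,-0.32,0,0,-0.097,-0.32,0,0,-0.097,-0.32,0,0,-0.097,-0.32,0,0]}}

```text
t: 9.12
eef_pos: [410.3, 167.2, 251.9]
tcp_rot: [-3.142, -0.0, -0.131]
ft_force: [1.1, -0.2, 0.1]
opening: 0.34
grip_force: 0.0
```

Request:
{"api": "move_arm", "payload": {"moves": [0,0,0,-0.109,0,0,0,-0.109,0,0,0,-0.109,0,0,0,-0.109,0,0,0,-0.109,0,0,0,-0.109,0,0,0,-0.109,0,0,0,-0.109,0,0,0,-0.109,0,0,0,0]}}

```text
t: 10.38
eef_pos: [410.7, 165.7, 251.8]
tcp_rot: [-3.141, 0.0, 1.409]
ft_force: [0.3, -1.2, 0.2]
opening: 0.334
grip_force: 0.0
```

```bash
python3 - <<'E'
from h import *
s=monitor.state(); print(s["t"],s["eef_pos"],s["tcp_rot"],s["joints"])
w=snap("w5"); t=Cam("top"); cv2.imwrite("pics/t5.png",t.im)
cv2.imwrite("pics/z5.png",np.hstack([w.im[0:300],cv2.resize(t.im[200:300,250:330],(240,300))]))
E
```

```text
10.375 [410.694 165.651 251.765] [-3.141  0.     1.409] [ 0.234  0.186  1.929 -0.     1.027  0.396]
```

View pics/z5.png

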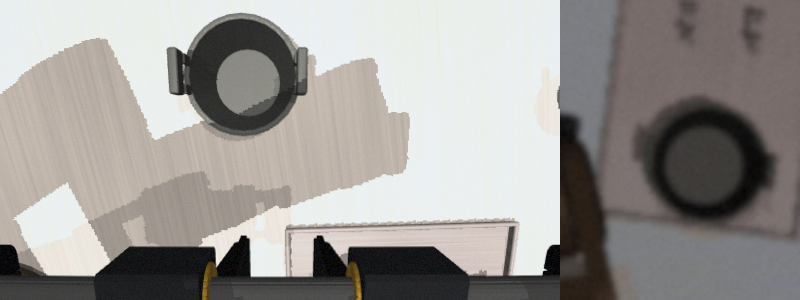

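The large tub stands upright in the tray, with the lugs where planned. The medium tub's lug bars are at (175,71) and (302,71) in the wrist view.

```bash
python3 - <<'E'
from h import *
w=load("w5"); L=w.plane([(175,71),(302,71)],95); print("M",L,L.mean(0),np.linalg.norm(L[0]-L[1]),np.degrees(np.arctan2(*(L[1]-L[0])[::-1])))
s=monitor.state()["eef_pos"]; d=L[1]-L[0]; t=L.mean(0)+55*d/np.linalg.norm(d); print(t,"delta",to_tool([t[0]-s[0],t[1]-s[1],0]))
E
```

```text
M [[337.15  290.051]
 [445.764 271.979]] [391.457 281.015] 110.10765129661985 -9.446764207499244
[445.711 271.988] delta [ 0.737  0.114 -0.   ]
```

Request:
{"api": "move_arm", "payload": {"moves": [0.3685,0.057,0,0,0.3685,0.057,0,0,0,0,0.37,0,0,0,0.37,0,0,0,0.28,0,0,0,0.1,0,0,0,0.04,0,0,0,0,0]}}

```text
t: 11.48
eef_pos: [445.9, 272.2, 78.7]
tcp_rot: [3.14, -0.001, 1.41]
ft_force: [-0.1, 1.1, -0.4]
opening: 0.333
grip_force: 0.0
```

Request:
{"api": "move_arm", "payload": {"moves": [0,0,0,0,0,0,0,0,0,0,0,0,0,0,0,0], "claw": 0}}

```text
t: 11.98
eef_pos: [445.7, 272.1, 78.5]
tcp_rot: [3.14, -0.001, 1.41]
ft_force: [0.7, -1.5, 6.7]
opening: 0.096
grip_force: 34.0
```

Request:
{"api": "move_arm", "payload": {"moves": [0,0,-0.2,0,0,0,-0.35,0,0,0,-0.283,0,-0.147,0.052,0,0,-0.2946,0.1039,0,0,-0.2946,0.1039,0,0,-0.2946,0.1039,0,0,-0.2946,0.1039,0,0,-0.2946,0.1039,0,0,-0.2946,0.1039,0,0]}}

```text
t: 13.22
eef_pos: [499.5, -29.2, 203.0]
tcp_rot: [3.141, 0.0, 1.41]
ft_force: [0.9, 0.2, -0.9]
opening: 0.099
grip_force: 33.3
```

Request:
{"api": "move_arm", "payload": {"moves": [-0.147,0.052,0,0,0,0,0,0.104,0,0,0,0.104,0,0,0,0.105,0,0,0,0,0,0,0,0,0,0,0,0]}}

```text
t: 14.1
eef_pos: [503.6, -50.6, 202.8]
tcp_rot: [3.142, 0.0, 0.921]
ft_force: [1.2, 0.6, -1.1]
opening: 0.099
grip_force: 33.2
```

```bash
python3 - <<'E'
from h import *
s=monitor.state(); print(s["t"],s["eef_pos"],s["tcp_rot"],s["joints"])
w=snap("w6"); sc=Cam("scene"); cv2.imwrite("pics/s6.png",sc.im)
p=s["eef_pos"]; ps=s["tcp_rot"][2]; print("centre",p[:2]-55*np.array([np.sin(ps),-np.cos(ps)]))
E
```

```text
14.1 [503.613 -50.613 202.789] [3.142 0.    0.921] [-0.231  0.337  1.86  -0.     0.945  0.419]
centre [459.829 -17.328]
```

Request:
{"api": "move_arm", "payload": {"moves": [0,0,0.25,0,0,0,0.25,0,0,0,0.15,0,0,0,0.06,0,0,0,0,0]}}

```text
t: 14.82
eef_pos: [503.7, -50.7, 96.3]
tcp_rot: [-3.141, 0.0, 0.919]
ft_force: [0.1, 0.5, -2.3]
opening: 0.099
grip_force: 33.2
```

Request:
{"api": "move_arm", "payload": {"moves": [0,0,0.03,0,0,0,0.02,0,0,0,0.012,0,0,0,0,0]}}

```text
t: 15.32
eef_pos: [503.9, -50.7, 87.2]
tcp_rot: [3.141, -0.0, 0.919]
ft_force: [0.2, -0.4, 2.0]
opening: 0.098
grip_force: 32.6
```

Request:
{"api": "move_arm", "payload": {"moves": [0,0,0,0,0,0,0,0,0,0,0,0], "claw": 30}}

```text
t: 15.7
eef_pos: [503.6, -50.6, 86.9]
tcp_rot: [-3.142, 0.0, 0.919]
ft_force: [0.8, -0.3, -0.2]
opening: 0.304
grip_force: 0.0
```

Request:
{"api": "move_arm", "payload": {"moves": [0,0,-0.2,0,0,0,-0.35,0,0,0,-0.4,0,0,0,-0.35,0,0,0,0,0]}}

```text
t: 16.32
eef_pos: [504.7, -50.8, 285.5]
tcp_rot: [3.135, -0.003, 0.919]
ft_force: [0.4, 0.2, -0.6]
opening: 0.318
grip_force: 0.0
```

```bash
python3 - <<'E'
from h import *
s=monitor.state(); print(s["t"],s["eef_pos"],s["tcp_rot"])
sc=Cam("scene"); t=Cam("top"); w=snap("w7")
cv2.imwrite("pics/z7.png",np.hstack([cv2.resize(sc.im[150:260,180:300],(480,440),interpolation=cv2.INTER_CUBIC),cv2.resize(w.im[:,100:400],(300,420))[:420] if 0 else cv2.resize(w.im[150:420,100:460],(320,440))]))
E
```

```text
16.325 [504.709 -50.812 285.514] [ 3.135 -0.003  0.919]
```

View pics/z7.png

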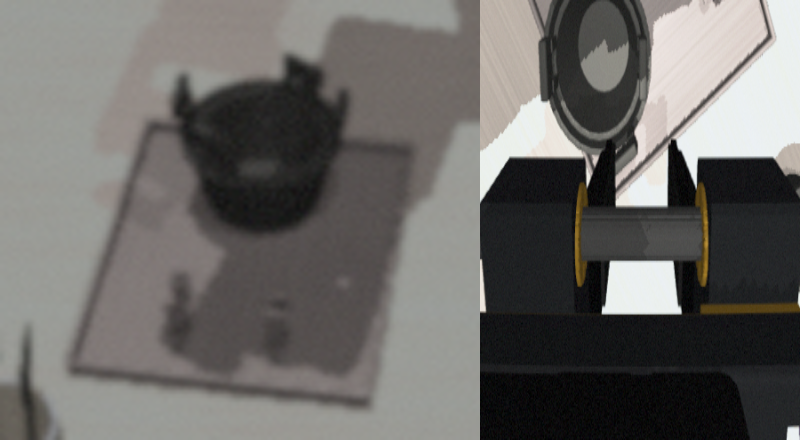

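The scene view shows the medium tub seated inside the large one, both upright in the tray. In the wrist view their rims are concentric. Fetching the small tub next.

Request:
{"api": "move_arm", "payload": {"moves": [-0.1466,0.3043,0,0,-0.1466,0.3043,0,0,-0.1466,0.3043,0,0,-0.1466,0.3043,0,0,-0.1466,0.3043,0,0,-0.1466,0.3043,0,0,0,0,0,-0.106,0,0,0,0], "claw": 40}}

```text
t: 17.48
eef_pos: [640.9, -321.9, 279.3]
tcp_rot: [-3.138, -0.0, 1.084]
ft_force: [0.4, -0.0, -0.1]
opening: 0.421
grip_force: 0.0
```

Request:
{"api": "move_arm", "payload": {"moves": [0,0,0.37,0,0,0,0.38,0,0,0,0.3,0,0,0,0.2,0,0,0,0.1,0,0,0,0.07,0,0,0,0,0]}}

```text
t: 18.35
eef_pos: [641.3, -321.6, 69.1]
tcp_rot: [3.142, 0.0, 1.085]
ft_force: [-0.1, -0.4, 0.1]
opening: 0.417
grip_force: 0.0
```

Request:
{"api": "move_arm", "payload": {"moves": [0,0,0,0,0,0,0,0,0,0,0,0,0,0,0,0], "claw": 0}}

```text
t: 18.85
eef_pos: [641.4, -321.7, 69.5]
tcp_rot: [3.141, -0.0, 1.085]
ft_force: [0.3, 1.2, 4.8]
opening: 0.101
grip_force: 30.4
```

Request:
{"api": "move_arm", "payload": {"moves": [0,0,-0.2,0,0,0,-0.35,0,0,0,-0.29,0,0.104,-0.1305,0,0,0.2087,-0.2609,0,0,0.2087,-0.2609,0,0,0.2087,-0.2609,0,0,0.2087,-0.2609,0,0,0.2087,-0.2609,0,0,0.2087,-0.2609,0,0]}}

```text
t: 20.1
eef_pos: [510.4, -21.7, 195.1]
tcp_rot: [3.141, -0.0, 1.085]
ft_force: [0.1, 0.0, -0.6]
opening: 0.103
grip_force: 32.9
```

Request:
{"api": "move_arm", "payload": {"moves": [0.104,-0.1305,0,0,0,0,0,-0.112,0,0,0,-0.112,0,0,0,-0.112,0,0,0,-0.112,0,0,0,-0.112,0,0,0,0,0,0,0,0]}}

```text
t: 21.1
eef_pos: [501.2, -0.1, 195.0]
tcp_rot: [3.142, 0.0, 1.961]
ft_force: [0.0, 0.8, -0.6]
opening: 0.101
grip_force: 32.9
```

```bash
python3 - <<'E'
from h import *
s=monitor.state(); print(s["t"],s["eef_pos"],s["tcp_rot"],s["joints"])
p=s["eef_pos"]; ps=s["tcp_rot"][2]; print("centre",p[:2]-45*np.array([np.sin(ps),-np.cos(ps)]))
E
```

```text
21.1 [501.187  -0.125 194.997] [3.142 0.    1.961] [-0.132  0.34   1.881 -0.     0.921 -0.522]
centre [459.567 -17.237]
```

Request:
{"api": "move_arm", "payload": {"moves": [0,0,0.25,0,0,0,0.25,0,0,0,0.15,0,0,0,0.05,0,0,0,0,0]}}

```text
t: 21.72
eef_pos: [501.3, -0.2, 90.1]
tcp_rot: [-3.141, -0.0, 1.964]
ft_force: [0.0, -1.5, -0.4]
opening: 0.097
grip_force: 32.9
```

Request:
{"api": "move_arm", "payload": {"moves": [0,0,0.025,0,0,0,0.02,0,0,0,0.012,0,0,0,0,0]}}

```text
t: 22.22
eef_pos: [501.6, -0.2, 81.9]
tcp_rot: [3.141, 0.001, 1.965]
ft_force: [1.2, 0.9, 6.0]
opening: 0.097
grip_force: 32.0
```

Request:
{"api": "move_arm", "payload": {"moves": [0,0,0,0,0,0,0,0,0,0,0,0], "claw": 30}}

```text
t: 22.6
eef_pos: [501.1, -0.1, 81.4]
tcp_rot: [-3.141, -0.0, 1.965]
ft_force: [1.0, -0.7, -0.2]
opening: 0.306
grip_force: 0.0
```

Request:
{"api": "move_arm", "payload": {"moves": [0,0,-0.2,0,0,0,-0.35,0,0,0,-0.35,0,-0.3442,-0.2088,0,0,-0.3442,-0.2088,0,0,-0.3442,-0.2088,0,0,-0.3442,-0.2088,0,0,-0.3442,-0.2088,0,0,-0.3442,-0.2088,0,0,-0.3442,-0.2088,0,0]}}

```text
t: 23.85
eef_pos: [436.8, -420.0, 216.4]
tcp_rot: [3.142, -0.0, 1.965]
ft_force: [0.8, 0.2, 1.0]
opening: 0.317
grip_force: 0.0
```

Request:
{"api": "move_arm", "payload": {"moves": [0,0,0,0,0,0,0,0], "claw": 60}}

```text
t: 24.1
eef_pos: [437.3, -417.5, 216.0]
tcp_rot: [-3.141, -0.001, 1.964]
ft_force: [-0.3, 0.4, -0.1]
opening: 0.467
grip_force: 0.0
```

```bash
python3 - <<'E'
from h import *
s=monitor.state(); print(s["t"],s["eef_pos"],s["tcp_rot"])
w=snap("w8"); sc=Cam("scene"); t=Cam("top"); cv2.imwrite("pics/s8.png",sc.im); cv2.imwrite("pics/t8.png",t.im)
hsv=cv2.cvtColor(w.im,cv2.COLOR_BGR2HSV)
m=cv2.inRange(hsv,(20,150,90),(36,255,255)); m=cv2.morphologyEx(m,cv2.MORPH_CLOSE,np.ones((5,5)))
for k in cv2.findContours(m,0,1)[0]:
    if cv2.contourArea(k)<100: continue
    r=cv2.minAreaRect(k); b=cv2.boxPoints(r); print(r); print(w.plane(b,17))
    # width profile along the axis
    P=w.plane(np.argwhere(m>0)[:,::-1].astype(float),17); P=P[(P[:,0]>250)&(P[:,0]<520)&(abs(P[:,1]+330)<45)]
for a in range(270,500,12):
    q=P[(P[:,0]>=a)&(P[:,0]<a+12)]
    if len(q): print(a+6,len(q),q[:,1].min(),q[:,1].max(),(q[:,1].min()+q[:,1].max())/2)
print(P[:,0].min(),P[:,0].max(),w.C)
E
```

```text
24.1 [ 437.251 -417.503  216.03 ] [-3.141 -0.001  1.964]
((385.373779296875, 295.5691833496094), (7.766617774963379, 57.00876235961914), 1.023030161857605)
[[ 605.325 -520.419]
 [ 574.384 -456.18 ]
 [ 582.506 -453.024]
 [ 613.839 -517.161]]
((177.1503143310547, 295.0675354003906), (58.026161193847656, 8.68287467956543), 88.99491119384766)
[[ 358.659 -544.684]
 [ 367.561 -540.751]
 [ 391.64  -609.143]
 [ 382.341 -613.31 ]]
((259.3828125, 88.27085876464844), (208.6499786376953, 33.8189811706543), 17.056964874267578)
[[ 278.104 -359.386]
 [ 277.625 -327.457]
 [ 479.933 -305.581]
 [ 484.232 -338.141]]
276 77 -344.09371677842773 -327.5108285629217 -335.8022726706747
288 235 -344.6022090539923 -326.3209421123653 -335.4615755831788
300 239 -343.6876122286238 -325.5141103231535 -334.60086127588863
312 235 -342.7611065521989 -324.6890923690705 -333.72509946063474
324 234 -341.82249386869137 -323.9643051865587 -332.89339952762504
336 233 -342.2852814751892 -321.8763335246044 -332.08080749989676
348 276 -342.41846650778604 -321.1296451788747 -331.77405584333036
360 277 -341.82244764326003 -320.1212232670738 -330.9718354551669
372 272 -340.83918417678774 -319.2140035799271 -330.0265938783574
384 273 -339.8428652897076 -318.4348324215059 -329.13884885560674
396 270 -338.9591282457175 -317.75947440576545 -328.3593013257415
408 265 -338.19148004556513 -316.8028626516915 -327.4971713486283
420 265 -337.53888589688927 -316.09860869867 -326.8187472977796
432 263 -336.61123126949093 -315.3813100883466 -325.9962706789188
444 262 -335.8138009841972 -314.3697482633869 -325.09177462379205
456 264 -335.12555937431233 -312.7475854164063 -323.93657239535935
468 385 -339.66359334478284 -307.04037401198656 -323.3519836783847
480 226 -338.6052007479874 -306.9387915136577 -322.7719961308226
277.7607586694208 482.0019577714279 [ 411.577 -356.365  384.817]
```

Request:
{"api": "move_arm", "payload": {"moves": [0.328,-0.015,0,0,0.328,-0.015,0,0,0,0,0,0.1096,0,0,0,0.1096,0,0,0,0.1096,0,0,0,0.1096,0,0,0,0.1096,0,0,0,0.1096,0,0,0,0.1096,0,0,0,0.1096]}}

```text
t: 25.5
eef_pos: [395.9, -327.9, 216.8]
tcp_rot: [3.141, -0.0, 0.584]
ft_force: [0.0, -0.4, 0.1]
opening: 0.632
grip_force: 0.0
```

Request:
{"api": "move_arm", "payload": {"moves": [0,0,0,0.1096,0,0,0,0.1096,0,0,0,0.1096,0,0,0.3,0,0,0,0.38,0,0,0,0.35,0,0,0,0.2,0,0,0,0,0]}}

```text
t: 26.5
eef_pos: [395.3, -327.5, 30.7]
tcp_rot: [-3.139, 0.002, 0.072]
ft_force: [0.2, 0.0, 0.7]
opening: 0.629
grip_force: 0.0
```

Request:
{"api": "move_arm", "payload": {"moves": [0,0,0.1,0,0,0,0.05,0,0,0,0.02,0,0,0,0,0]}}

```text
t: 27.0
eef_pos: [395.7, -329.0, 6.6]
tcp_rot: [3.141, -0.0, 0.071]
ft_force: [0.0, -0.5, -0.7]
opening: 0.63
grip_force: 0.0
```

Request:
{"api": "move_arm", "payload": {"moves": [0,0,0,0,0,0,0,0,0,0,0,0,0,0,0,0,0,0,0,0], "claw": 0}}

```text
t: 27.62
eef_pos: [395.6, -328.9, 6.5]
tcp_rot: [3.142, -0.0, 0.071]
ft_force: [0.6, -0.6, 0.6]
opening: 0.226
grip_force: 30.0
```

Request:
{"api": "move_arm", "payload": {"moves": [0,0,-0.12,0,0,0,-0.3,0,0,0,-0.38,0,0,0,-0.38,0,0,0,-0.11,0,0.195,-0.285,0,0,0.195,-0.285,0,0,0.195,-0.285,0,0,0.195,-0.285,0,0,0,0,0,0]}}

```text
t: 28.88
eef_pos: [501.1, -147.4, 199.8]
tcp_rot: [-3.141, 0.0, 0.075]
ft_force: [0.1, -0.2, -0.8]
opening: 0.227
grip_force: 30.0
```

```bash
python3 - <<'E'
from h import *
s=monitor.state(); print(s["t"],s["eef_pos"],s["tcp_rot"],s["opening"],s["grip_force"])
w=snap("w9"); w2=load("w2"); print(w.proj([[618,-37.7,45],[617,0,45],[611,-75,45]]),w2.proj([[618,-37.7,45]]))
# tray far corners + nest for a look
def crop(c,P,r,S):
    u,v=np.int32(np.round(c.proj([P])[0])); x0,y0=max(u-r,0),max(v-r,0); print("crop",x0,y0,S/(2*r)); return cv2.resize(c.im[y0:y0+2*r,x0:x0+2*r],(S,S),interpolation=cv2.INTER_CUBIC)
a=crop(w,[618,-37.7,45],60,400); b=crop(w2,[614,-37,45],50,400); 
t=cv2.imread("pics/t8.png"); tt=cv2.resize(t[215:275,270:340],(233,200),interpolation=cv2.INTER_CUBIC); sc=cv2.imread("pics/s8.png"); ss=cv2.resize(sc[165:235,215:295],(229,200),interpolation=cv2.INTER_CUBIC)
ww=cv2.resize(w.im,(267,200)); row=np.hstack([tt,ss,ww]); row=np.hstack([row,np.zeros((200,800-row.shape[1],3),np.uint8)])
cv2.imwrite("pics/z9.png",np.vstack([np.hstack([a,b]),row]))
E
```

```text
28.875 [ 501.067 -147.394  199.76 ] [-3.141  0.     0.075] 0.2268677102360849 29.993100464344025
[[163.961  52.994]
 [120.308  51.327]
 [207.164  64.69 ]] [[322.974  88.529]]
crop 104 0 3.3333333333333335
crop 271 42 4.0
```

View pics/z9.png

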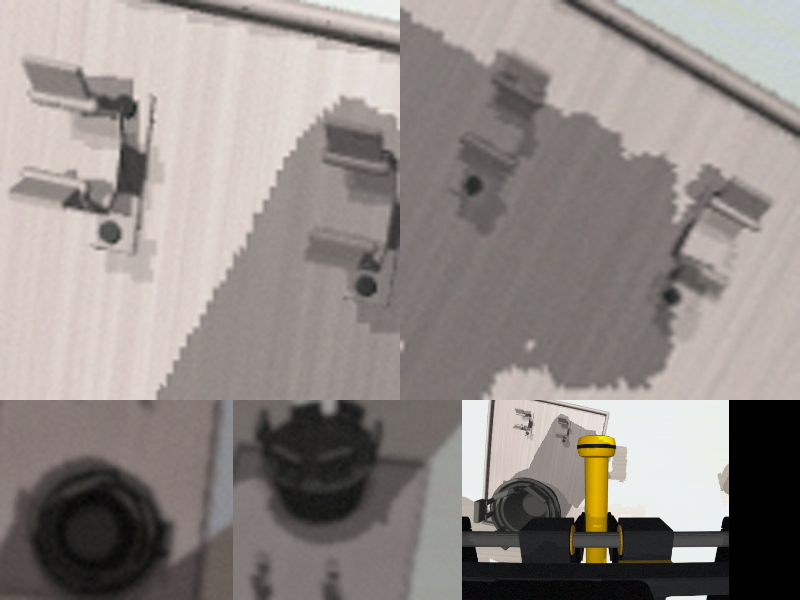

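The top view, scene view and wrist thumbnail show the three tubs nested upright and concentric. The brush is held in line with the tool. The clip screws and jaws are clearly visible in both enlarged crops. Computing the clip seat from them.

```bash
python3 - <<'E'
from h import *
w=load("w9"); w2=load("w2")
A=w.plane([(141.2,31.8),(136.7,69.6)],5); print("clip1 screws",A,A.mean(0),np.linalg.norm(A[0]-A[1]))
J=w.plane([(104+54.5/3.333,64/3.333),(104+44/3.333,200/3.333),(104+355/3.333,127/3.333),(104+338/3.333,259/3.333)],54); print("jaws",J,np.linalg.norm(J[0]-J[1]),np.linalg.norm(J[2]-J[3]))
c1,c2=J[:2].mean(0),J[2:].mean(0); print(c1,c2,np.linalg.norm(c1-c2),(c1+c2)/2,np.degrees(np.arctan2(*(c1-c2)[::-1])))
for n,p,q in (("s1",(136.7,69.6),(289.2,88.2)),("s2",(213.8,85.8),(338.8,116))): print(n,w.plane([p],5),w2.plane([q],5))
# brush in the hand: yellow axis
hsv=cv2.cvtColor(w.im,cv2.COLOR_BGR2HSV); m=cv2.inRange(hsv,(20,150,90),(36,255,255)); m[:, :180]=0; m[:,400:]=0; m[240:]=0
zc=monitor.state()["eef_pos"][2]+10.5
P=w.plane(np.argwhere(m>0)[:,::-1].astype(float),zc); print("z",zc,"knob end",P[:,0].max())
for a in range(500,585,12):
    q=P[(P[:,0]>=a)&(P[:,0]<a+12)]
    if len(q): print(a+6,q[:,1].min(),q[:,1].max(),(q[:,1].min()+q[:,1].max())/2)
E
```

```text
clip1 screws [[642.074  -2.795]
 [607.471   1.74 ]] [624.772  -0.527] 34.89847828619021
jaws [[640.533  -4.328]
 [608.564  -1.21 ]
 [630.703 -78.926]
 [599.294 -75.73 ]] 32.120891328670204 31.57107245644046
[624.549  -2.769] [614.998 -77.328] 75.16885596367906 [619.774 -40.049] 82.70076769914074
s1 [[607.471   1.74 ]] [[607.675   1.462]]
s2 [[597.465 -73.8  ]] [[597.654 -73.807]]
z 210.23707381824283 knob end 587.1931426938273
518 -156.66694775403974 -135.0579812237976 -145.86246448891868
530 -155.83425138802224 -133.89905199363983 -144.86665169083102
542 -154.73342224840732 -133.16415827618195 -143.94879026229464
554 -154.07794521106877 -132.42297492337303 -143.2504600672209
566 -157.65043474250038 -125.24819344560255 -141.44931409405146
578 -158.3051449728624 -124.77375389307883 -141.53944943297063
590 -156.79477454565813 -127.13093373340244 -141.9628541395303
```

Request:
{"api": "move_arm", "payload": {"moves": [0,0,0,-0.1089,0,0,0,-0.1089,0,0,0,-0.1089,0,0,0,-0.1089,0,0,0,-0.1089,0,0,0,-0.1089,0,0,0,-0.1089,0,0,0,-0.1089,0,0,0,0]}}

```text
t: 30.05
eef_pos: [499.6, -151.0, 199.9]
tcp_rot: [-3.141, 0.0, 1.437]
ft_force: [-1.1, 0.3, -1.1]
opening: 0.222
grip_force: 30.0
```

Request:
{"api": "move_arm", "payload": {"moves": [0.267,0.231,0,0,0.267,0.231,0,0,0.267,0.231,0,0,0,0,0.3,0,0,0,0.35,0,0,0,0.2,0,0,0,0,0,0,0,0,0]}}

```text
t: 31.05
eef_pos: [619.5, -45.1, 73.7]
tcp_rot: [3.14, 0.0, 1.437]
ft_force: [0.4, 0.4, -0.3]
opening: 0.225
grip_force: 30.0
```

```bash
python3 - <<'E'
from h import *
s=monitor.state(); print(s["t"],s["eef_pos"],s["tcp_rot"],s["ft_force"],s["opening"],to_tool(np.array([619.5,-41.5,0])-s["eef_pos"]*[1,1,0]))
w=snap("w10")
hsv=cv2.cvtColor(w.im,cv2.COLOR_BGR2HSV); m=cv2.inRange(hsv,(20,150,60),(36,255,255)); m[:, :180]=0; m[:,400:]=0; m[240:]=0
p=s["eef_pos"]; P=w.plane(np.argwhere(m>0)[:,::-1].astype(float),p[2]+10.5); ps=s["tcp_rot"][2]
T=(P-p[:2])@np.array([[np.cos(ps),np.sin(ps)],[np.sin(ps),-np.cos(ps)]])
for a in range(0,100,12):
    q=T[(T[:,0]>=a)&(T[:,0]<a+12)]
    if len(q)>20: print(a+6,q[:,1].min(),q[:,1].max(),q[:,1].min()/2+q[:,1].max()/2)
print("knob end",T[:,0].max())
E
```

```text
31.05 [619.499 -45.059  73.67 ] [3.14  0.    1.437] [ 0.405  0.432 -0.254] 0.22456696140884377 [ 0.024 -0.003 -0.   ]
18 -11.331431745764174 10.165305459947772 -0.5830631429082009
30 -11.165133533428898 10.415940925138038 -0.3745963041454301
42 -10.985950700473344 10.276316595844358 -0.3548170523144929
54 -11.186860754799932 10.525483765799883 -0.33068849450002435
66 -16.491598750330144 16.189915741365795 -0.15084150448217493
78 -16.893169046863044 16.55058719207091 -0.17129092739606655
90 -15.788201628148373 15.059286611728785 -0.36445750820979406
knob end 86.61999768823623
```

Request:
{"api": "move_arm", "payload": {"moves": [0.024,-0.002,0,0,0,0,0.12,0,0,0,0.08,0,0,0,0.04,0,0,0,0,0]}}

```text
t: 31.72
eef_pos: [619.5, -41.0, 35.6]
tcp_rot: [3.141, 0.0, 1.439]
ft_force: [3.7, -0.0, -2.3]
opening: 0.222
grip_force: 30.0
```

Request:
{"api": "move_arm", "payload": {"moves": [0,0,0.03,0,0,0,0.03,0,0,0,0.025,0,0,0,0.01,0,0,0,0,0,0,0,0,0]}}

```text
t: 32.48
eef_pos: [619.1, -40.9, 23.2]
tcp_rot: [3.141, 0.0, 1.44]
ft_force: [-1.1, 0.3, 14.7]
opening: 0.223
grip_force: 30.0
```

Request:
{"api": "move_arm", "payload": {"moves": [0,0,0.008,0,0,0,0,0]}}

```text
t: 32.72
eef_pos: [619.2, -40.9, 23.1]
tcp_rot: [3.14, 0.0, 1.44]
ft_force: [-5.9, 0.8, 26.7]
opening: 0.227
grip_force: 30.0
```

Request:
{"api": "move_arm", "payload": {"moves": [0,0,0,0,0,0,0,0,0,0,0,0], "claw": 40}}

```text
t: 33.1
eef_pos: [618.7, -40.8, 20.5]
tcp_rot: [-3.14, 0.0, 1.44]
ft_force: [-0.2, -0.3, -0.0]
opening: 0.41
grip_force: 0.0
```

Request:
{"api": "move_arm", "payload": {"moves": [0,0,-0.15,0,0,0,-0.15,0,0,0,0,0]}}

```text
t: 33.48
eef_pos: [619.7, -41.0, 67.0]
tcp_rot: [3.14, 0.0, 1.44]
ft_force: [-0.1, 0.5, 0.3]
opening: 0.419
grip_force: 0.0
```

Request:
{"api": "move_arm", "payload": {"moves": [0,0,0,0,0,0,0,0,0,0,0,0,0,0,0,0], "claw": 0}}

```text
t: 33.98
eef_pos: [619.0, -40.9, 65.6]
tcp_rot: [-3.141, 0.0, 1.44]
ft_force: [-0.2, 0.3, 0.6]
opening: 0.058
grip_force: 0.0
```

Request:
{"api": "move_arm", "payload": {"moves": [0,0,0.08,0,0,0,0.03,0,0,0,0.015,0,0,0,0.012,0,0,0,0,0]}}

```text
t: 34.6
eef_pos: [619.2, -40.9, 45.5]
tcp_rot: [3.141, 0.0, 1.44]
ft_force: [-0.5, 0.0, -0.0]
opening: 0.006
grip_force: 0.0
```

Request:
{"api": "move_arm", "payload": {"moves": [0,0,0.012,0,0,0,0,0]}}

```text
t: 34.85
eef_pos: [620.2, -41.0, 45.0]
tcp_rot: [3.138, 0.0, 1.44]
ft_force: [-0.1, 1.0, 9.8]
opening: 0.003
grip_force: 5.1
```

Request:
{"api": "move_arm", "payload": {"moves": [0,0,-0.1,0,0,0,-0.3,0,0,0,-0.38,0,0,0,-0.38,0,0,0,-0.38,0,0,0.38,0,0,0,0.3,0,0,0,0,0,0]}}

```text
t: 35.85
eef_pos: [721.6, -54.5, 273.7]
tcp_rot: [-3.141, 0.0, 1.439]
ft_force: [-0.1, 0.3, -0.4]
opening: 0.005
grip_force: 0.0
```

```bash
python3 - <<'E'
from h import *
s=monitor.state(); print(s["t"],s["eef_pos"],s["tcp_rot"])
w=snap("w11"); t=Cam("top"); sc=Cam("scene"); a=load("w9")
hsv=cv2.cvtColor(sc.im,cv2.COLOR_BGR2HSV); 
for n,c in (("scene",sc),("top",t)):
    hsv=cv2.cvtColor(c.im,cv2.COLOR_BGR2HSV); m=cv2.inRange(hsv,(20,110,60),(36,255,255)); u=c.proj([[620,-38,34]])[0].astype(int); M=np.zeros_like(m); M[u[1]-45:u[1]+45,u[0]-80:u[0]+80]=m[u[1]-45:u[1]+45,u[0]-80:u[0]+80]
    ks=[k for k in cv2.findContours(M,0,1)[0] if cv2.contourArea(k)>15]
    for k in ks: r=cv2.minAreaRect(k); print(n,r,c.plane(cv2.boxPoints(r),34).tolist())
    print("expected ends",c.proj([[630,40,34],[604,-161,34]]).tolist())
for n,f in (("top",t),("scene",sc)):
    b=cv2.imread(f"pics/{n[0] if n=='top' else 's'}8.png"); g=cv2.absdiff(b,f.im).max(2); u=f.proj([[460,-17,60]])[0].astype(int); r=g[u[1]-30:u[1]+30,u[0]-30:u[0]+30]
    dk=[(cv2.cvtColor(x[u[1]-30:u[1]+30,u[0]-30:u[0]+30],cv2.COLOR_BGR2GRAY)<45).astype(np.uint8) for x in (b,f.im)]
    print(n,"dark centroid",[ (cv2.moments(d,True)["m10"]/d.sum(),cv2.moments(d,True)["m01"]/d.sum(),int(d.sum())) for d in dk])
E
```

```text
35.85 [721.573 -54.542 273.743] [-3.141  0.     1.439]
scene ((230.92823791503906, 227.31829833984375), (64.71640014648438, 10.049131393432617), 5.013113975524902) [[632.3454565077756, -152.66457114434255], [590.4672561664257, -154.75919218557178], [611.8054925826448, 45.01530919451302], [652.7094787025014, 43.04866961178199]]
expected ends [[261.8457335256554, 229.53210096731686], [196.6163794744091, 222.65260148576283]]
top ((286.0, 204.0), (6.0, 12.0), 90.0) [[639.3520862203244, 43.15603773046476], [639.3224717157698, 2.5019454782514714], [618.8464189891386, 2.6589788159119223], [618.8795693340788, 43.25616379049445]]
expected ends [[280.94594190697745, 203.73800642727707], [340.3427712080952, 211.32047785561141]]
top dark centroid [(np.float64(30.882037533512065), np.float64(33.160857908847184), 1119), (np.float64(35.110410094637224), np.float64(31.61584297230985), 2853)]
scene dark centroid [(np.float64(29.89220404234841), np.float64(31.282001924927815), 1039), (np.float64(22.77068557919622), np.float64(26.154255319148938), 1692)]
```

Request:
{"api": "move_arm", "payload": {"moves": [-0.4,0,0,0,-0.4,0,0,0,-0.4,0,0,0,-0.4,0,0,0,-0.4,0,0,0,-0.4,0,0,0,0,0,0,0]}}

```text
t: 36.88
eef_pos: [670.7, -415.1, 274.6]
tcp_rot: [-3.141, 0.0, 1.435]
ft_force: [-0.0, 0.4, -1.3]
opening: 0.004
grip_force: 0.0
```

```bash
python3 - <<'E'
from h import *
s=monitor.state(); print(s["t"],s["eef_pos"])
t=Cam("top"); sc=Cam("scene")
for n,f in (("t8",t),("s8",sc)):
    b=cv2.imread(f"pics/{n}.png"); u=f.proj([[460,-17,60]])[0].astype(int); S=np.s_[u[1]-30:u[1]+30,u[0]-30:u[0]+30]
    dk=[(cv2.cvtColor(x[S],cv2.COLOR_BGR2GRAY)<45).astype(np.uint8) for x in (b,f.im)]
    print(n,[(round(cv2.moments(d,True)["m10"]/d.sum(),2),round(cv2.moments(d,True)["m01"]/d.sum(),2),int(d.sum())) for d in dk], "shift",cv2.phaseCorrelate(*[np.float64(cv2.cvtColor(x[S],6)) for x in (b,f.im)]))
hsv=cv2.cvtColor(t.im,cv2.COLOR_BGR2HSV); m=cv2.inRange(hsv,(20,110,60),(36,255,255)); m[:190]=0; m[230:]=0; m[:,:270]=0; m[:,350:]=0
r=cv2.minAreaRect(np.argwhere(m>0)[:,::-1].astype(np.float32)); print(t.plane(cv2.boxPoints(r),34))
E
```

```text
36.875 [ 670.73  -415.101  274.576]
t8 [(np.float64(30.88), np.float64(33.16), 1119), (np.float64(36.46), np.float64(36.2), 1843)] shift ((-0.16660941184703404, -0.20004016000238067), 0.39411057788856896)
s8 [(np.float64(29.89), np.float64(31.28), 1039), (np.float64(30.13), np.float64(31.72), 1192)] shift ((-0.03171652470263098, -0.03558862927175355), 0.7860840003421353)
[[ 617.326   47.975]
 [ 643.944   43.625]
 [ 611.706 -155.323]
 [ 585.16  -150.61 ]]
```

```bash
python3 -c "
from cell import order; print(order.job_done())"
```

```text
the job is handed in; nothing more can be done
None
```

I handed the job in at about 37 s: the large tub stands in the tray with the medium and small tubs nested in it, lugs about 60° apart. The brush handle is fully down through both clips, and a light press on it found its top at 45 mm, the home height.

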